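# Steady the reagent bottle under a ratchet hold-down

## Task

Raise the weighted foot of the ratchet stand click by click with its black handle until it hangs on its pawl clear above the height of the bottle, and let go. Then push the bottle carrier gently along its track fully home against the stop, and last press the red pawl pad gently to lift the pawl so that the foot comes down and rests on the bottle. The pawl sits at a different height from day to day, so feel for it: do not force it, the stop or the bottle, and leave the vials and the label roll alone.

Things in the scene. Friction and masses are not known exactly. Their poses are not given: they have to be found in the camera images.
- stand: White base plate of the ratchet stand, 116 x 360 x 10 mm, fixed. Origin on the desk under the upright toothed rail; plate from y = -290 to +70 mm. Stand +y = the way the carrier is pushed home. The rail runs between aluminium cheeks (36 mm over all, top 150 mm up). Track strips 75 mm apart, 21 mm high, guide the carrier to a black rubber stop whose face is at y = -28 mm.
- rail (a joint): Height of the steel rail (with foot and handle), m: 0 lowest, 0.110 top end. About 0.5 kg plus a damper (110 N per m/s): sinks at some 40 mm/s when freed, lifts with 6 to 20 N at 30 mm/s. Teeth every 12 mm; let go, it drops back up to 12 mm onto the pawl. The foot, a 34 mm disc, rests on the bottle (top 126 mm above the desk when in the track) at 0.066.
- lift_handle (a point): Centre of the black lifting handle on top of the rail: a bar 44 mm along stand y, 13 mm along stand x, 18 mm tall, free all round; 196 mm above the desk at joint 0, moves with the rail. Grip it from above across stand x.
- foot (a point): Centre of the underside of the foot, 62 mm to the -y side of the rail axis, 60 mm above the desk at joint 0; moves with the rail.
- seat (a point): Point on top of the base plate, 10 mm above the desk, 62 mm to the -y side of the rail axis, below the foot: where bottle_foot lies when the carrier touches the stop.
- carrier: White bottle carrier with an amber bottle fixed in it, loose, about 0.5 kg, slides between the track strips. Plate 70 x 168 x 6 mm. Origin at its underside below the bottle axis; plate from y = -134 to +34 mm. Bottle 52 mm wide, top at 116 mm. Blue upright post at y = -112 mm: 12 (x) x 30 (y) mm, top 56 mm above the origin; push on its -y face at y = -127 mm.
- bottle_foot (a point): Origin point of the carrier, under the bottle axis.
- push_post (a point): Centre line of the blue post, 15 mm below its top.
- vial_blue: Dropper vial with blue cap, 23 x 64 mm, loose bystander, origin under its middle.
- vial_yellow: Dropper vial with yellow cap, 23 x 64 mm, loose bystander, origin under its middle.
- label_roll: White label roll lying flat, 68 x 30 mm, loose bystander, origin under its middle.
- pawl (a joint): Turn of the brass pawl, rad: 0 sprung in, rail freed at about 0.14, hard stop 0.16. Its red pad (26 x 30 mm) is centred at stand x = 0, y = +108 mm, its top 114.5 mm above the desk, but set up to 10 mm higher or lower each day, unmeasured. The pad, 84 mm from the pivot, yields at about 1.5 N and frees the rail some 12 mm lower at 3 to 5 N; the stop comes 2 mm later. Keep under 18 N.
- stop: Black rubber cross stop at the end of the track, 75 x 8 x 20 mm, fixed to the stand; origin under its middle; its face is 28 mm to the -y side of the rail axis.
Things that resemble listed ones, but are neither listed nor needed, are in the scene too. There is more than one size of the carrier; the one meant has the size given above.

How it is judged:
By the outcome, as a careful person would: the job done as asked, in the order asked, and still so for the second after the job is handed in, with the robot touching nothing.
It also fails if it takes over 66 s, if anything falls off the work surface, if the arm or the gripper's body presses on something with over 40 N, if the wrist force passes 120 N, or if a joint passes its speed limit or range.

## Robot

A 6-joint arm with a two-finger parallel gripper is mounted at the origin on the work surface; the furniture and walls round the work are solid. World frame = base frame: x ahead of the robot, y to its left, z up, the work surface at z = 0. Lengths are in m, angles in rad, forces in N, time in s.
With the tool pointing down it reaches from about 0.325 to 0.775 m from the base axis. Payload 5.5 kg.
Tool frame: the origin (TCP) lies at the very end of the fingers, on their centre line; the grasp point (between the pads) lies r.tcp_to_grasp behind it (r.tcp_to_grasp is the distance from the TCP to the grasp point, in m); y points along the fingers, x is the direction in which the jaws open and shut, and the axes are right-handed (so a half turn about y gives the same grasp; the last joint's range is limited). The gripper opens to 85 mm and grips with 20 to 120 N. Pads are 22 mm wide; open, the fingers measure 114 mm over their backs; the gripper's body (76 mm by 85 mm) begins 54 mm behind the grasp point. The pads swing forward as they close: fully open they stand 13 mm farther back than shut.
Start: joints at [1.095, 0.091, 1.231, -0, 1.82, -0.057], TCP at [0.244, 0.548, 0.231] pointing down, gripper open.
Joint ranges: [-2.87, 2.87], [-0.86, 2.18], [0.17, 2.46], [-1.51, 4.65], [0.06, 2.69], [-2.65, 2.65]. Speed limits (rad/s): [2.57, 2.57, 3.01, 3.14, 3.14, 3.14].

## Interface

Orientations are given as a rotation vector (axis times angle).
In Python, from station import r, snapshot, camera_params, job gives the robot as it stands.
- The arm moves only by the tool arm_command, never from a script. Its argument "motion" is one flat list of numbers, 7 for each row, row after row: the shift along the world's x, y, z in mm, then the turn, a rotation vector about the world's x, y, z in rad, then the closure, from 0 (fully open) to 1 (shut). A call has 1 to 20 rows; each row shifts and turns the commanded pose from where the row before left it; what a row does not reach is not made up. A row lasts 1/10 s, in which the tool goes at most 50 mm and 8.59 degrees, less where a joint would pass 70% of its speed; a pose out of reach is approached as far as the arm can. A call is refused whole if a number of a shift passes 50 or a number of a turn 0.15, either way. A call with a gripper value outside its range is refused whole. The fingers move at their own pace and stop on an object; the grip force is fixed at half the most. Time passes only in rows, so rows that do not move let the fingers close. It gives the time, the measured TCP pose, the force and the opening at its end, in the units of the state.
- r.get_obs(): the state, without advancing time (a new reading comes with each control period).
- snapshot(name): name is "side" or "top" or "wrist"; returns (picture, depth): 420x560x3 uint8, red, green, blue; 420x560 float32, m along the optical axis (not along the pixel's ray), 0 where there is no reading.
- camera_params(name): a dict with "K" (3x3 intrinsics, pixels), "extrinsics" (4x4, takes a point from camera to world coordinates). Camera axes: x right, y up, looking along -z (the intrinsics and any distortion apply to the point x, -y, -z); pixel columns grow to the right and rows downward; lengths in m; the calibration is good to about 2 mm. The wrist camera is an equidistant fisheye: a pixel r from the principal point sees the ray r / f radians off the axis. A picture is of the moment at which its call begins: read the wrist's pose just before it. camera_params takes no time and is no camera call; for the wrist camera it gives the pose at the moment of the call.
- job.finish_job(): hands the job in, once; it reports no verdict.
The state is a dict: "t": time; "joint_pos": joint angles; "dq": joint speeds; "joint_torque": joint torques, N m; "position": TCP position; "ee_rot": TCP orientation; "ft_force": force on the tool from outside, world axes, zero at the start; "moment": the same for the moment, N m; "width": opening from 0.0 (shut) to 1.0 (fully open).
Only numpy, scipy, OpenCV 4.12 (cv2) and the standard library are available. Lean on these libraries where they do the work, as an engineer would, in place of code of your own. Each camera call takes 0.05 s, during which the arm holds its last target.

## Working session

There is one attempt and no reset: what is moved stays moved. The work goes in short steps, Python scripts to look and compute and a tool call to move; the robot and the scene stay as the last step left them, time stands still between calls to the robot, and variables do not carry over. Pictures are saved under pics/ and viewed, and the job is handed in when it is done.

Besides the shell and the picture viewer there is one more tool, called after "Request:" as a command line: name --argument value ..., lists and objects as JSON in quotes. arm_command: Moves the arm, as the interface text tells. Its arguments: {"type":"object","properties":{"motion":{"type":"array"}},"required":["motion"]}

```bash
mkdir -p pics; ls
python3 - <<'E'
from station import r, snapshot, camera_params, job
import cv2,numpy as np
print(r.get_obs(), r.tcp_to_grasp)
for n in ["side","top","wrist"]:
    p=camera_params(n); print(n,p)
    im,d=snapshot(n)
    cv2.imwrite(f"pics/{n}0.png",im[:,:,::-1]); np.savez(f"{n}0.npz",d=d,im=im,K=p["K"],E=p["extrinsics"])
E
```

```text
pics
{'t': 0.0, 'joint_pos': array([ 1.09527312e+00,  9.18637410e-02,  1.23191890e+00,  1.61292266e-05,
        1.81981994e+00, -5.66995359e-02]), 'dq': array([ 0.00025771,  0.00059632, -0.00252163,  0.00084642, -0.00095748,
        0.00037399]), 'joint_torque': array([ 1.91829363e-04, -4.58738244e+01, -4.18019485e+01,  6.13085876e-05,
        1.17446625e-02, -4.86197246e-05]), 'position': array([0.24387113, 0.54787625, 0.23012932]), 'ee_rot': array([-1.3797173 , -0.89409085,  0.89697267]), 'ft_force': array([-0.41095719, -0.06540351, -0.17140172]), 'moment': array([-0.09396344,  0.01523209, -0.07323868]), 'width': 1.0044671235013447} 0.0187
side {'K': array([[439.81332929,   0.        , 277.55979639],
       [  0.        , 439.81332929, 205.55955478],
       [  0.        ,   0.        ,   1.        ]]), 'extrinsics': array([[-0.99178628,  0.09131178, -0.08956632,  0.43162613],
       [-0.12640613, -0.59280352,  0.795365  ,  0.81497869],
       [ 0.01953097,  0.80015383,  0.59947676,  0.64572835],
       [ 0.        ,  0.        ,  0.        ,  1.        ]])}
top {'K': array([[382.90661074,   0.        , 278.17230822],
       [  0.        , 382.90661074, 209.16489204],
       [  0.        ,   0.        ,   1.        ]]), 'extrinsics': array([[ 0.0098633 ,  0.99112773, -0.13254637,  0.39323515],
       [-0.99994798,  0.00943181, -0.00388288,  0.14085534],
       [-0.00259828,  0.13257777,  0.9911692 ,  0.98884109],
       [ 0.        ,  0.        ,  0.        ,  1.        ]])}
wrist {'K': array([[325.1922621 ,   0.        , 280.90706049],
       [  0.        , 325.1922621 , 208.48216536],
       [  0.        ,   0.        ,   1.        ]]), 'extrinsics': array([[ 0.40676156, -0.86745759, -0.28646527,  0.16938449],
       [ 0.9135337 ,  0.38586732,  0.12869572,  0.5797787 ],
       [-0.00110049, -0.31404416,  0.94940774,  0.37241922],
       [ 0.        ,  0.        ,  0.        ,  1.        ]])}
```

View pics/side0.png

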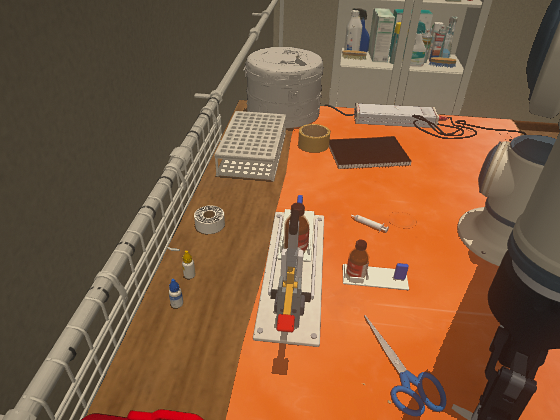

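View pics/top0.png

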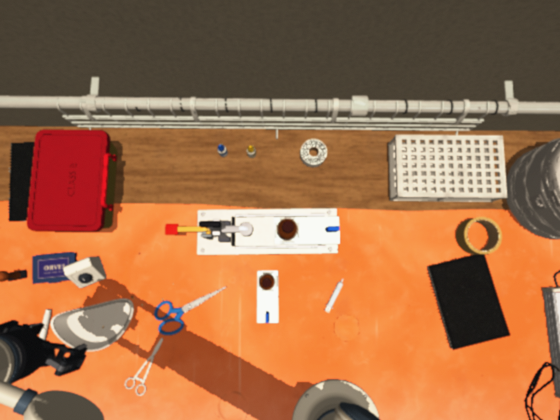

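View pics/wrist0.png

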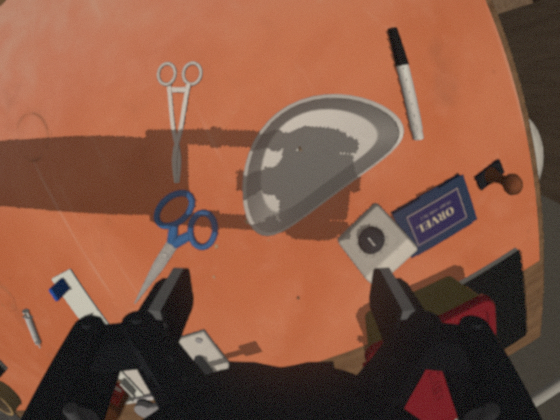

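The top view shows the stand at about (165–340, 230). The red pad is on the left, at world +y, and the carrier in the track has its blue post at (333,229). The small decoy carrier is at (267,296). I'll enlarge this.

Run:
```python
import cv2,numpy as np
t=np.load("top0.npz")['im'][:,:,::-1]; s=np.load("side0.npz")['im'][:,:,::-1]
cv2.imwrite("pics/topc.png",cv2.resize(t[195:270,155:355],None,fx=4,fy=4,interpolation=cv2.INTER_CUBIC))
cv2.imwrite("pics/sidec.png",cv2.resize(s[185:385,230:420],None,fx=3,fy=3,interpolation=cv2.INTER_CUBIC))
```

```text
(no output)
```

View pics/topc.png

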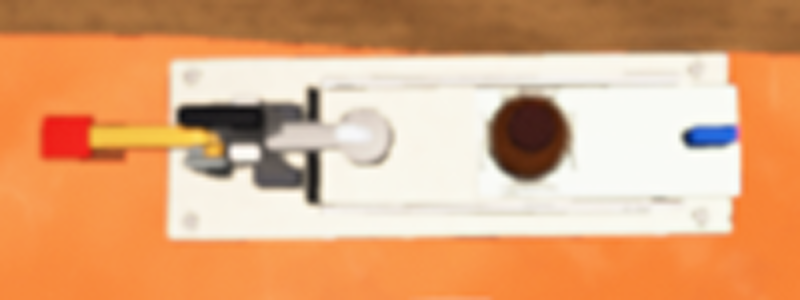

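View pics/sidec.png

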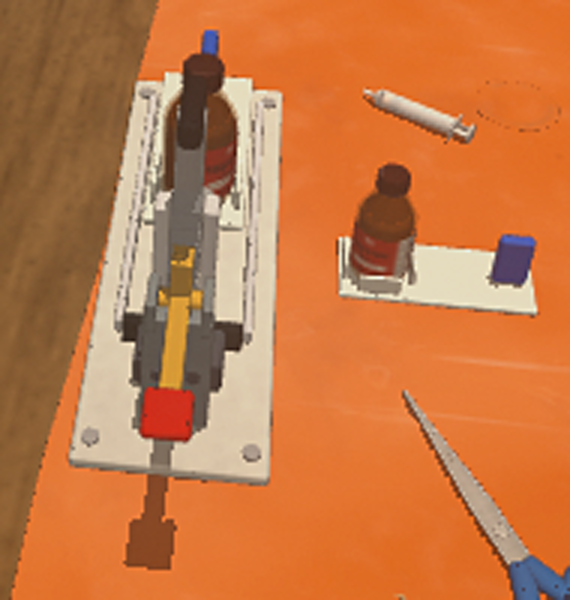

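```bash
cat > h.py <<'E'
import numpy as np
def bp(z,u,v,dep=None):
    d=z['d'];K=z['K'];E=z['E']
    if dep is None: dep=d[int(v),int(u)]
    return (E@np.array([(u-K[0,2])/K[0,0]*dep,-(v-K[1,2])/K[1,1]*dep,-dep,1]))[:3]
def onplane(z,u,v,h):
    K=z['K'];E=z['E']; c=E[:3,3]; q=E[:3,:3]@np.array([(u-K[0,2])/K[0,0],-(v-K[1,2])/K[1,1],-1])
    return c+q*(h-c[2])/q[2]
def cloud(z):
    d=z['d'];K=z['K'];E=z['E'];v,u=np.mgrid[:420,:560]
    P=np.stack([(u-K[0,2])/K[0,0]*d,-(v-K[1,2])/K[1,1]*d,-d],-1)
    return P@E[:3,:3].T+E[:3,3]
E
python3 - <<'E'
import numpy as np,cv2
from h import *
z=dict(np.load("top0.npz")); C=cloud(z); im=z['im'].astype(int)
s=dict(np.load("side0.npz")); S=cloud(s); sim=s['im'].astype(int)
for n,cu,cv in [("c1",168,62),("c2",728,55),("c3",733,232),("c4",170,239)]:
    print(n,onplane(z,155+cu/4,195+cv/4,0.010).round(4))
# screws
for cu,cv in [(192,77),(697,68),(700,216),(191,221)]: print("screw",onplane(z,155+cu/4,195+cv/4,0.010).round(4))
def st(P,n): 
    if len(P): print(n,len(P),"med",np.median(P,0).round(4),"min",P.min(0).round(4),"max",P.max(0).round(4))
for nm,CC,I,w in [("top",C,im,(195,270,155,355)),("side",S,sim,(180,385,225,335))]:
    a,b,c,d=w; P=CC[a:b,c:d].reshape(-1,3); I2=I[a:b,c:d].reshape(-1,3)
    red=(I2[:,0]>170)&(I2[:,1]<70)&(P[:,2]>.08); st(P[red],nm+" red")
    blue=(I2[:,2]>110)&(I2[:,0]<90)&(P[:,2]<.1); st(P[blue],nm+" blue")
    st(P[(P[:,2]>.178)],nm+" high")
    st(P[(P[:,2]>.105)&(P[:,1]<-0.01+.14)],nm+" >105")
E
```

```text
c1 [0.5187 0.354  0.01  ]
c2 [ 0.5267 -0.007   0.01  ]
c3 [ 0.4133 -0.009   0.01  ]
c4 [0.4054 0.3484 0.01  ]
screw [0.5091 0.3382 0.01  ]
screw [0.518  0.0131 0.01  ]
screw [0.4232 0.0119 0.01  ]
screw [0.4169 0.3355 0.01  ]
top red 116 med [0.4624 0.3902 0.1088] min [0.4509 0.3766 0.1042] max [0.4745 0.403  0.1117]
top blue 44 med [0.4711 0.0139 0.064 ] min [ 0.4654 -0.0007  0.0516] max [0.4748 0.025  0.0691]
top high 219 med [0.4621 0.2749 0.223 ] min [0.3932 0.1409 0.1825] max [0.4707 0.303  0.9888]
top >105 95 med [0.4684 0.1212 0.1256] min [0.4555 0.1102 0.1112] max [0.4819 0.1285 0.1292]
side red 248 med [0.4631 0.392  0.1094] min [0.451  0.3767 0.1056] max [0.4756 0.4056 0.1118]
side blue 31 med [0.4728 0.0127 0.0661] min [ 0.4684 -0.0006  0.0624] max [0.4776 0.0252 0.0677]
side high 404 med [0.4632 0.2908 0.2228] min [0.4316 0.261  0.178 ] max [0.4737 0.815  0.6457]
side >105 97 med [0.4676 0.1227 0.126 ] min [0.4568 0.1094 0.1056] max [0.4832 0.13   0.1295]
```

Run:
```python
import numpy as np,cv2
from h import *
from scipy.spatial.transform import Rotation as R
from station import r
o=r.get_obs(); M=R.from_rotvec(o['ee_rot']).as_matrix(); print(M.round(3),"\n",np.degrees(np.arctan2(M[1,0],M[0,0])))
z=dict(np.load("top0.npz")); s=dict(np.load("side0.npz"))
for n,zz in (("t",z),("s",s)):
    P=cloud(zz).reshape(-1,3); I=zz['im'].reshape(-1,3).astype(int)
    m=(abs(P[:,0]-.464)<.03)&(abs(P[:,1]-.282)<.05)&(P[:,2]>.17)&(P[:,2]<.3)
    Q=P[m]; print(n,len(Q)); print(np.percentile(Q,[5,50,95],axis=0).round(4))
    q=Q[Q[:,2]>np.percentile(Q[:,2],60)-.004]; print("topface",q.mean(0).round(4),q.min(0).round(4),q.max(0).round(4))
    m=(abs(P[:,0]-.466)<.025)&(abs(P[:,1]-.22)<.025)&(P[:,2]>.055)&(P[:,2]<.13)
    print("foot",np.percentile(P[m],[5,50,95],axis=0).round(4) if m.sum() else 0)
```

```text
[[ 0.407 -0.001 -0.914]
 [ 0.914 -0.001  0.407]
 [-0.002 -1.     0.   ]] 
 66.0040779189595
t 168
[[0.4572 0.2622 0.1928]
 [0.4641 0.2806 0.2222]
 [0.4705 0.3009 0.225 ]]
topface [0.4648 0.2819 0.2226] [0.4583 0.2606 0.219 ] [0.4707 0.303  0.2265]
foot [[0.4523 0.2076 0.0909]
 [0.4652 0.2219 0.0938]
 [0.4795 0.2426 0.0965]]
s 350
[[0.4586 0.2688 0.1732]
 [0.4651 0.2878 0.2156]
 [0.4726 0.3036 0.2246]]
topface [0.4654 0.2866 0.2228] [0.4587 0.261  0.2168] [0.4721 0.3049 0.2256]
foot [[0.4574 0.2076 0.0929]
 [0.4598 0.2162 0.0942]
 [0.4799 0.2339 0.0956]]
```

Request:
arm_command --motion '[22.1,-26.6,4,0,0,-0.113,0.4,22.1,-26.6,4,0,0,-0.113,0.4,22.1,-26.6,4,0,0,-0.113,0.4,22.1,-26.6,4,0,0,-0.113,0.4,22.1,-26.6,4,0,0,-0.113,0.4,22.1,-26.6,4,0,0,-0.113,0.4,22.1,-26.6,4,0,0,-0.113,0.4,22.1,-26.6,4,0,0,-0.113,0.4,22.1,-26.6,4,0,0,-0.113,0.4,22.1,-26.6,4,0,0,-0.113,0.4,0,0,0,0,0,0,0.4,0,0,0,0,0,0,0.4]'

```text
t: 1.35
position: [0.4652, 0.2817, 0.2709]
ee_rot: [-1.571, -0.016, 0.017]
ft_force: [0.1, -0.4, 0.3]
width: 0.6
```

Request:
arm_command --motion '[0,0,-14,0,0,0,0.4,0,0,-14,0,0,0,0.4,0,0,-14,0,0,0,0.4,0,0,-14,0,0,0,0.4,0,0,-10,0,0,0,0.4,0,0,-8,0,0,0,0.4,0,0,0,0,0,0,0.4]'

```text
t: 2.05
position: [0.4645, 0.282, 0.1957]
ee_rot: [-1.572, -0.016, 0.019]
ft_force: [1.0, 0.1, 0.2]
width: 0.599
```

Run:
```python
from station import *
import cv2
im,d=snapshot("side"); cv2.imwrite("pics/side1.png",cv2.resize(im[150:370,200:400,::-1],None,fx=2.7,fy=2.7))
```

```text
(no output)
```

View pics/side1.png

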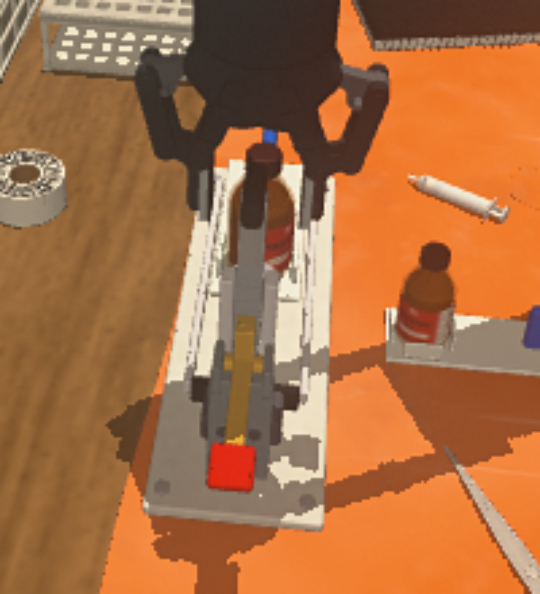

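The fingers straddle the handle at about (255,190), roughly centred in x. I'll close the gripper.

Request:
arm_command --motion '[0,0,0,0,0,0,0.7,0,0,0,0,0,0,0.8,0,0,0,0,0,0,1,0,0,0,0,0,0,1,0,0,0,0,0,0,1,0,0,0,0,0,0,1,0,0,0,0,0,0,1]'

```text
t: 2.8
position: [0.4656, 0.2823, 0.1983]
ee_rot: [-1.57, -0.019, 0.015]
ft_force: [2.1, 0.5, 5.1]
width: 0.167
```

Request:
arm_command --motion '[0,0,2,0,0,0,1,0,0,3,0,0,0,1,0,0,3,0,0,0,1,0,0,3,0,0,0,1,0,0,3,0,0,0,1,0,0,3,0,0,0,1,0,0,3,0,0,0,1,0,0,3,0,0,0,1]'

```text
t: 3.6
position: [0.4655, 0.2822, 0.2164]
ee_rot: [-1.572, -0.015, 0.019]
ft_force: [7.6, 3.9, -11.4]
width: 0.167
```

Request:
arm_command --motion '[0.4,0.2,3,0,0,0,1,0,0,3,0,0,0,1,0,0,3,0,0,0,1,0,0,3,0,0,0,1,0,0,3,0,0,0,1,0,0,3,0,0,0,1,0,0,3,0,0,0,1,0,0,3,0,0,0,1,0,0,3,0,0,0,1,0,0,3,0,0,0,1,0,0,3,0,0,0,1,0,0,3,0,0,0,1,0,0,3,0,0,0,1,0,0,3,0,0,0,1,0,0,3,0,0,0,1,0,0,3,0,0,0,1,0,0,3,0,0,0,1]'

```text
t: 5.3
position: [0.4655, 0.2822, 0.2669]
ee_rot: [-1.574, -0.013, 0.021]
ft_force: [6.0, 1.8, -13.4]
width: 0.17
```

```bash
cat > look.py <<'E'
from station import *
import cv2,sys,numpy as np
n,name=sys.argv[1:3]
p=camera_params(n); im,d=snapshot(n); np.savez(f"{name}.npz",d=d,im=im,K=p["K"],E=p["extrinsics"])
a=(slice(100,370),slice(200,420)) if n=="side" else (slice(180,290),slice(150,370))
cv2.imwrite(f"pics/{name}.png",cv2.resize(im[a][:,:,::-1],None,fx=2.2 if n=="side" else 3.6,fy=2.2 if n=="side" else 3.6))
E
python3 look.py side side2
```

```text
(no output)
```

View pics/side2.png

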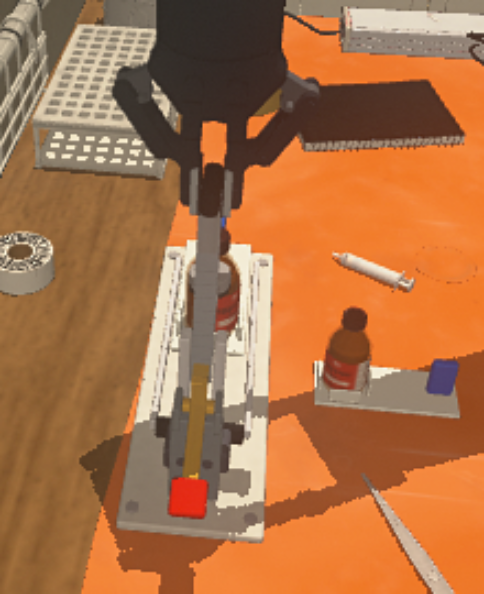

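Request:
arm_command --motion '[0.2,0,2.5,0,0,0,1,0,0,2.5,0,0,0,1,0,0,2,0,0,0,1,0,0,2,0,0,0,1,0,0,0,0,0,0,1,0,0,0,0,0,0,1]'

```text
t: 5.95
position: [0.4655, 0.2822, 0.2797]
ee_rot: [-1.571, -0.017, 0.018]
ft_force: [4.4, 0.7, -11.0]
width: 0.164
```

Request:
arm_command --motion '[0,0,-1.5,0,0,0,1,0,0,-1.5,0,0,0,1,0,0,-1.5,0,0,0,1]'

```text
t: 6.25
position: [0.4656, 0.2823, 0.2775]
ee_rot: [-1.57, -0.019, 0.016]
ft_force: [2.5, -1.0, -1.7]
width: 0.164
```

Request:
arm_command --motion '[0,0,-1.5,0,0,0,1,0,0,-1,0,0,0,1]'

```text
t: 6.45
position: [0.4656, 0.2823, 0.274]
ee_rot: [-1.57, -0.018, 0.016]
ft_force: [2.0, -0.6, -2.0]
width: 0.165
```

Request:
arm_command --motion '[0,0,-1,0,0,0,1,0,0,-1,0,0,0,1]'

```text
t: 6.65
position: [0.4656, 0.2823, 0.2712]
ee_rot: [-1.571, -0.017, 0.017]
ft_force: [2.2, -0.9, -2.7]
width: 0.165
```

Request:
arm_command --motion '[0,0,-1,0,0,0,1,0,0,0,0,0,0,1]'

```text
t: 6.85
position: [0.4656, 0.2823, 0.2704]
ee_rot: [-1.571, -0.017, 0.017]
ft_force: [1.3, -0.7, -1.4]
width: 0.17
```

Request:
arm_command --motion '[0,0,-1,0,0,0,1,0,0,0,0,0,0,1]'

```text
t: 7.05
position: [0.4656, 0.2823, 0.2704]
ee_rot: [-1.57, -0.018, 0.016]
ft_force: [-0.0, -2.8, 5.1]
width: 0.166
```

The force changed sign at z 0.2704, so the rail is resting on its pawl. I'll open the fingers and rise.

Request:
arm_command --motion '[0,0,0.5,0,0,0,0.9,0,0,0,0,0,0,0.6,0,0,0,0,0,0,0.5,0,0,0,0,0,0,0.4,0,0,0,0,0,0,0.4,0,0,0,0,0,0,0.4]'

```text
t: 7.65
position: [0.4655, 0.2825, 0.2696]
ee_rot: [-1.571, -0.017, 0.018]
ft_force: [-0.0, -0.5, 0.0]
width: 0.6
```

Request:
arm_command --motion '[0,0,10,0,0,0,0.4,0,0,20,0,0,0,0.4,0,0,20,0,0,0,0.4,0,0,10,0,0,0,0.4,0,0,0,0,0,0,0.4]'

```text
t: 8.15
position: [0.466, 0.2826, 0.3321]
ee_rot: [-1.569, -0.02, 0.015]
ft_force: [0.1, 0.5, 0.8]
width: 0.603
```

```bash
python3 look.py side side3
python3 - <<'E'
from h import *
s=dict(np.load("side3.npz"));P=cloud(s).reshape(-1,3)
m=(abs(P[:,0]-.465)<.02)&(abs(P[:,1]-.287)<.03)&(P[:,2]>.2)&(P[:,2]<.31)
q=P[m];print(np.percentile(q,[5,50,80,95],axis=0).round(4))
E
```

```text
[[0.4583 0.2734 0.2064]
 [0.4652 0.2891 0.2557]
 [0.4699 0.2939 0.2934]
 [0.4726 0.3034 0.2961]]
```

View pics/side3.png

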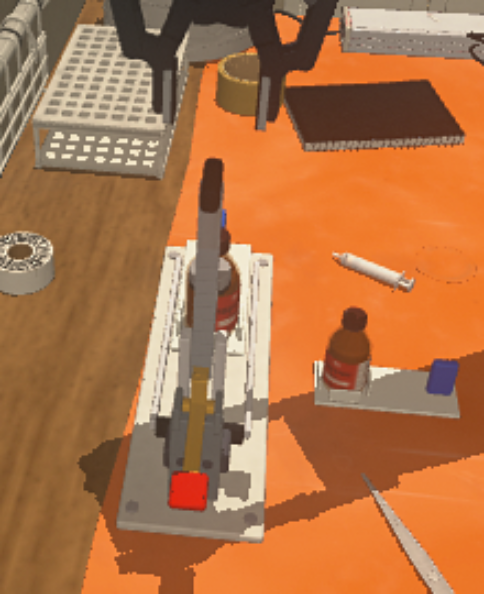

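Request:
arm_command --motion '[0.6,-32,0,0,0,0,1,0.6,-32,0,0,0,0,1,0.6,-32,0,0,0,0,1,0.6,-32,0,0,0,0,1,0.6,-32,0,0,0,0,1,0.6,-32,0,0,0,0,1,0.6,-32,0,0,0,0,1,0.6,-32,0,0,0,0,1,0.6,-32,0,0,0,0,1,0.6,-32,0,0,0,0,1,0,0,0,0,0,0,1,0,0,0,0,0,0,1]'

```text
t: 9.4
position: [0.4714, -0.0379, 0.3286]
ee_rot: [-1.57, -0.015, 0.017]
ft_force: [0.4, -0.9, -0.0]
width: -0.0
```

Request:
arm_command --motion '[0,0,-30,0,0,0,1,0,0,-30,0,0,0,1,0,0,-30,0,0,0,1,0,0,-30,0,0,0,1,0,0,-30,0,0,0,1,0,0,-30,0,0,0,1,0,0,-30,0,0,0,1,0,0,-30,0,0,0,1,0,0,-25,0,0,0,1,0,0,-20,0,0,0,1,0,0,0,0,0,0,1,0,0,0,0,0,0,1]'

```text
t: 10.6
position: [0.4714, -0.0367, 0.0448]
ee_rot: [-1.57, -0.018, 0.019]
ft_force: [-0.7, 0.4, 0.1]
width: -0.002
```

```bash
python3 look.py top top4; python3 look.py side side4
```

```text
(no output)
```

View pics/top4.png

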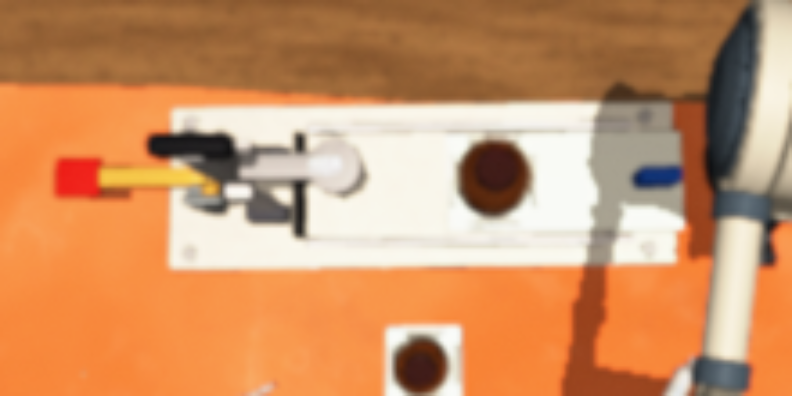

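View pics/side4.png

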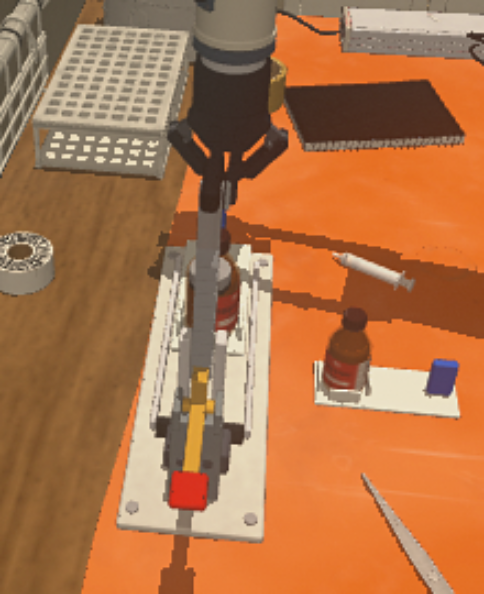

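Request:
arm_command --motion '[0,4,0,0,0,0,1,0,4,0,0,0,0,1,0,4,0,0,0,0,1,0,3,0,0,0,0,1,0,2,0,0,0,0,1,0,2,0,0,0,0,1,0,2,0,0,0,0,1,0,2,0,0,0,0,1,0,2,0,0,0,0,1,0,2,0,0,0,0,1]'

```text
t: 11.7
position: [0.4716, -0.0108, 0.0447]
ee_rot: [-1.571, -0.017, 0.017]
ft_force: [0.1, -2.5, 0.2]
width: 0.007
```

Request:
arm_command --motion '[0,3,0,0,0,0,1,-0.1,3,0,0,0,0,1,-0.1,3,0,0,0,0,1,0,3,0,0,0,0,1,-0.1,3,0,0,0,0,1,-0.1,3,0,0,0,0,1,0,3,0,0,0,0,1,-0.1,3,0,0,0,0,1,-0.1,3,0,0,0,0,1,0,3,0,0,0,0,1,-0.1,3,0,0,0,0,1,-0.1,3,0,0,0,0,1,0,3,0,0,0,0,1,-0.1,3,0,0,0,0,1,-0.1,3,0,0,0,0,1,0,3,0,0,0,0,1,-0.1,3,0,0,0,0,1,-0.1,3,0,0,0,0,1,-0.1,3,0,0,0,0,1,-0.1,3,0,0,0,0,1]'

```text
t: 13.7
position: [0.4702, 0.0496, 0.0447]
ee_rot: [-1.571, -0.017, 0.017]
ft_force: [-0.2, -1.7, -0.6]
width: 0.003
```

Request:
arm_command --motion '[0,3,0,0,0,0,1,-0.1,3,0,0,0,0,1,-0.1,3,0,0,0,0,1,0,3,0,0,0,0,1,-0.1,3,0,0,0,0,1,-0.1,3,0,0,0,0,1,0,3,0,0,0,0,1,-0.1,3,0,0,0,0,1,-0.1,2,0,0,0,0,1]'

```text
t: 14.6
position: [0.4696, 0.0757, 0.0448]
ee_rot: [-1.571, -0.017, 0.017]
ft_force: [0.4, -1.8, -1.6]
width: -0.001
```

```bash
python3 look.py top top5
```

```text
(no output)
```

View pics/top5.png

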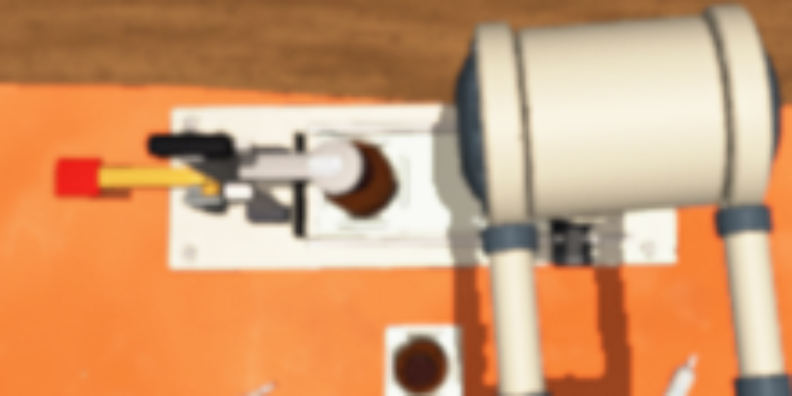

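The bottle, at about (360,180), is nearly under the foot, with roughly 10 mm still to go. I'll creep from here.

Request:
arm_command --motion '[0,1,0,0,0,0,1,0,1,0,0,0,0,1,0,1,0,0,0,0,1,0,1,0,0,0,0,1,-0.1,1,0,0,0,0,1]'

```text
t: 15.15
position: [0.4695, 0.0804, 0.0448]
ee_rot: [-1.571, -0.017, 0.017]
ft_force: [-0.2, -2.1, -0.4]
width: 0.0
```

Request:
arm_command --motion '[0,1,0,0,0,0,1,0,1,0,0,0,0,1]'

```text
t: 15.35
position: [0.4695, 0.0823, 0.0448]
ee_rot: [-1.571, -0.017, 0.017]
ft_force: [0.9, -6.7, 0.7]
width: 0.003
```

Request:
arm_command --motion '[0,1,0,0,0,0,1]'

```text
t: 15.45
position: [0.4697, 0.0823, 0.0449]
ee_rot: [-1.573, -0.017, 0.017]
ft_force: [0.4, -9.6, 0.3]
width: 0.0
```

Request:
arm_command --motion '[0,1,0,0,0,0,1]'

```text
t: 15.55
position: [0.4697, 0.0824, 0.0451]
ee_rot: [-1.575, -0.017, 0.016]
ft_force: [-0.2, -12.2, 1.2]
width: 0.002
```

The carrier is stopped at y 0.0823. That matches the expected home position, since the post face should be at about 0.093. I'll back off and check.

Request:
arm_command --motion '[0,-2,0,0,0,0,1,0,-6,0,0,0,0,1,0,-20,0,0,0,0,1,0,-30,0,0,0,0,1,0,-30,10,0,0,0,1,0,0,40,0,0,0,1,0,0,45,0,0,0,1,0,0,45,0,0,0,1,0,0,45,0,0,0,1,0,0,45,0,0,0,1,0,0,45,0,0,0,1,0,0,20,0,0,0,1,0,0,0,0,0,0,1]'

```text
t: 16.85
position: [0.4702, -0.0035, 0.3442]
ee_rot: [-1.571, -0.024, 0.012]
ft_force: [-0.6, 0.2, -0.4]
width: 0.002
```

```bash
python3 look.py top top6; python3 look.py side side6
python3 - <<'E'
from h import *
for n in ("top6","side6"):
    s=dict(np.load(n+".npz"));P=cloud(s).reshape(-1,3);I=s['im'].reshape(-1,3).astype(int)
    b=(abs(P[:,0]-.468)<.02)&(P[:,1]>.05)&(P[:,1]<.2)&(I[:,2]>I[:,0]+50)&(P[:,2]>.03)&(P[:,2]<.08)
    print(n,b.sum()); 
    if b.sum(): print(P[b].mean(0).round(4),P[b].min(0).round(4),P[b].max(0).round(4))
    b=(abs(P[:,0]-.465)<.03)&(abs(P[:,1]-.39)<.03)&(I[:,0]>150)&(I[:,1]<80)&(P[:,2]>.08)
    print("pad",np.percentile(P[b],[2,50,98],axis=0).round(4))
E
```

```text
top6 55
[0.4689 0.1095 0.064 ] [0.4638 0.0959 0.0604] [0.474  0.1226 0.0675]
pad [[0.451  0.3769 0.1058]
 [0.4625 0.39   0.1087]
 [0.4741 0.4025 0.1121]]
side6 0
pad [[0.4512 0.3775 0.1064]
 [0.4634 0.3924 0.1094]
 [0.4751 0.4046 0.1113]]
```

View pics/top6.png

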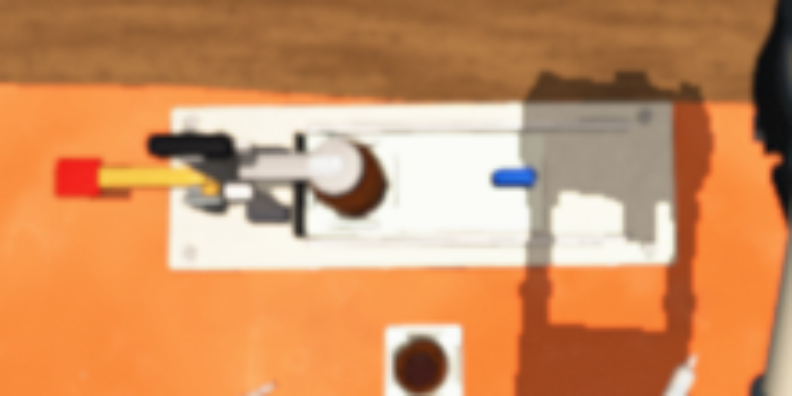

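View pics/side6.png

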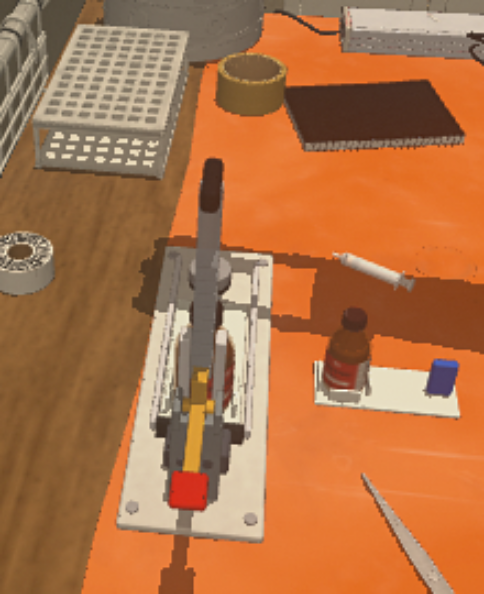

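Run:
```python
from h import *
import numpy as np
# tool frames: (tcp, name)
for n,t in (("side4",[.4714,-.0367,.0448]),("top5",[.4696,.0757,.0448]),("side2",[.4655,.2822,.2669]),("side3",[.466,.2826,.3321])):
    P=cloud(dict(np.load(n+".npz"))).reshape(-1,3)-np.array(t)
    for lo in np.arange(.08,.36,.03):
        m=(abs(P[:,0])<.12)&(abs(P[:,1])<.14)&(P[:,2]>lo)&(P[:,2]<lo+.03)&(P[:,2]+t[2]>.31 if n[-1]!='5' and n!='side4' else P[:,2]>.12)
        if m.sum()>5: print(n,lo.round(2),m.sum(),"x",P[m,0].min().round(3),P[m,0].max().round(3),"y",P[m,1].min().round(3),P[m,1].max().round(3))
```

```text
side4 0.11 163 x -0.037 0.038 y 0.002 0.04
side4 0.14 429 x -0.037 0.038 y -0.002 0.041
side4 0.17 462 x -0.038 0.039 y -0.011 0.041
side4 0.2 500 x -0.039 0.039 y -0.009 0.043
side4 0.23 515 x -0.037 0.039 y 0.004 0.04
side4 0.26 558 x -0.037 0.037 y -0.005 0.04
side4 0.29 400 x -0.039 0.046 y -0.013 0.068
side4 0.32 1291 x -0.12 0.053 y -0.05 0.082
side4 0.35 1783 x -0.12 0.053 y -0.056 0.083
top5 0.11 58 x -0.037 0.012 y 0.007 0.14
top5 0.17 9 x -0.04 -0.038 y -0.012 0.013
top5 0.2 19 x -0.039 -0.037 y -0.015 0.01
top5 0.32 279 x -0.118 0.049 y -0.068 0.069
top5 0.35 4168 x -0.12 0.048 y -0.073 0.069
side2 0.08 1675 x -0.063 0.063 y -0.014 0.022
side2 0.11 874 x -0.042 0.043 y -0.007 0.039
side2 0.14 1327 x -0.037 0.038 y -0.006 0.04
side2 0.17 1473 x -0.039 0.039 y -0.016 0.042
side2 0.2 1672 x -0.039 0.04 y -0.005 0.041
side2 0.23 1897 x -0.12 0.039 y -0.111 0.053
side2 0.26 1017 x -0.036 0.036 y 0.004 0.043
side3 0.08 2168 x -0.068 0.067 y -0.013 0.022
side3 0.11 1208 x -0.042 0.042 y -0.007 0.039
side3 0.14 1682 x -0.038 0.036 y -0.002 0.039
side3 0.17 1860 x -0.04 0.039 y -0.019 0.041
side3 0.2 645 x -0.04 0.037 y 0.003 0.042
```

Request:
arm_command --motion '[-0.6,33,0,0,0,0,1,-0.6,33,0,0,0,0,1,-0.6,33,0,0,0,0,1,-0.6,33,0,0,0,0,1,-0.6,33,0,0,0,0,1,-0.6,33,0,0,0,0,1,-0.6,33,0,0,0,0,1,-0.6,33,0,0,0,0,1,-0.6,33,0,0,0,0,1,-0.6,33,0,0,0,0,1,-0.6,33,0,0,0,0,1,-0.6,31,0,0,0,0,1,0,0,0,0,0,0,1,0,0,0,0,0,0,1]'

```text
t: 18.35
position: [0.4619, 0.3905, 0.3372]
ee_rot: [-1.573, -0.016, 0.021]
ft_force: [0.7, -0.7, 0.0]
width: -0.0
```

Request:
arm_command --motion '[0,0,-30,0,0,0,1,0,0,-30,0,0,0,1,0,0,-30,0,0,0,1,0,0,-30,0,0,0,1,0,0,-30,0,0,0,1,0,0,-30,0,0,0,1,0,0,-20,0,0,0,1,0,0,-10,0,0,0,1,0,0,0,0,0,0,1,0,0,0,0,0,0,1]'

```text
t: 19.35
position: [0.4627, 0.39, 0.131]
ee_rot: [-1.57, -0.018, 0.016]
ft_force: [0.7, -0.1, -0.3]
width: 0.0
```

```bash
python3 look.py side side7
```

```text
(no output)
```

View pics/side7.png

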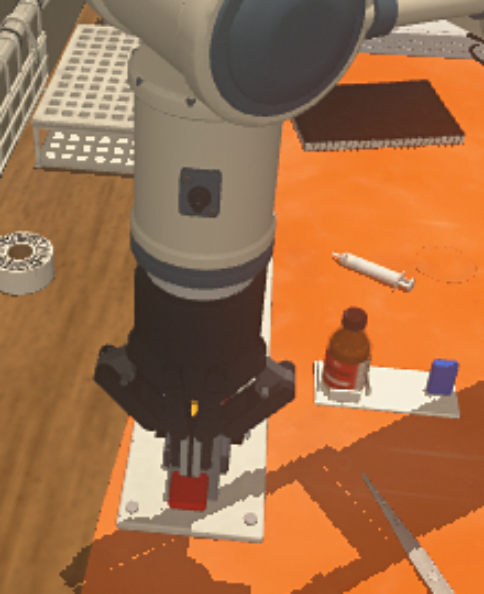

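The fingertips are right above the pad. I'll feel down slowly.

Request:
arm_command --motion '[0,0,-3,0,0,0,1,0,0,-3,0,0,0,1,0,0,-2,0,0,0,1,0,0,-2,0,0,0,1,0,0,-2,0,0,0,1,0,0,-2,0,0,0,1]'

```text
t: 20.0
position: [0.4623, 0.3904, 0.1155]
ee_rot: [-1.571, -0.017, 0.017]
ft_force: [0.2, 0.1, 0.6]
width: -0.002
```

Request:
arm_command --motion '[0,0,-1,0,0,0,1,0,0,-1,0,0,0,1,0,0,-1,0,0,0,1]'

```text
t: 20.3
position: [0.4623, 0.3904, 0.1127]
ee_rot: [-1.571, -0.017, 0.017]
ft_force: [-0.3, 0.2, -0.4]
width: 0.0
```

Request:
arm_command --motion '[0,0,-1,0,0,0,1,0,0,-1,0,0,0,1,0,0,-1,0,0,0,1]'

```text
t: 20.6
position: [0.4623, 0.3904, 0.1098]
ee_rot: [-1.571, -0.017, 0.017]
ft_force: [-0.2, 0.8, 0.3]
width: 0.003
```

Request:
arm_command --motion '[0,0,-1,0,0,0,1,0,0,-1,0,0,0,1]'

```text
t: 20.8
position: [0.4624, 0.3905, 0.1084]
ee_rot: [-1.57, -0.018, 0.017]
ft_force: [-1.4, -0.8, 2.8]
width: 0.0
```

Contact is at about z 0.109, so the rail should free near 0.097.

Request:
arm_command --motion '[0,0,-1,0,0,0,1,0,0,-1,0,0,0,1,0,0,-1,0,0,0,1,0,0,-1,0,0,0,1,0,0,-1,0,0,0,1]'

```text
t: 21.3
position: [0.4624, 0.3908, 0.103]
ee_rot: [-1.57, -0.018, 0.017]
ft_force: [-0.8, 2.0, 3.8]
width: -0.002
```

Request:
arm_command --motion '[0,0,-1,0,0,0,1,0,0,-1,0,0,0,1,0,0,-1,0,0,0,1]'

```text
t: 21.6
position: [0.4624, 0.3908, 0.0999]
ee_rot: [-1.57, -0.018, 0.017]
ft_force: [-0.7, 3.7, 4.1]
width: -0.0
```

Request:
arm_command --motion '[0,0,-1,0,0,0,1,0,0,-1,0,0,0,1]'

```text
t: 21.8
position: [0.4623, 0.3903, 0.0974]
ee_rot: [-1.571, -0.017, 0.017]
ft_force: [-0.6, 3.4, 2.8]
width: -0.002
```

Request:
arm_command --motion '[0,0,-0.5,0,0,0,1,0,0,0,0,0,0,1]'

```text
t: 22.0
position: [0.4623, 0.3902, 0.0971]
ee_rot: [-1.571, -0.017, 0.017]
ft_force: [-0.1, 2.4, 3.3]
width: 0.003
```

```bash
python3 look.py top top8;python3 look.py side side8
```

```text
(no output)
```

View pics/top8.png

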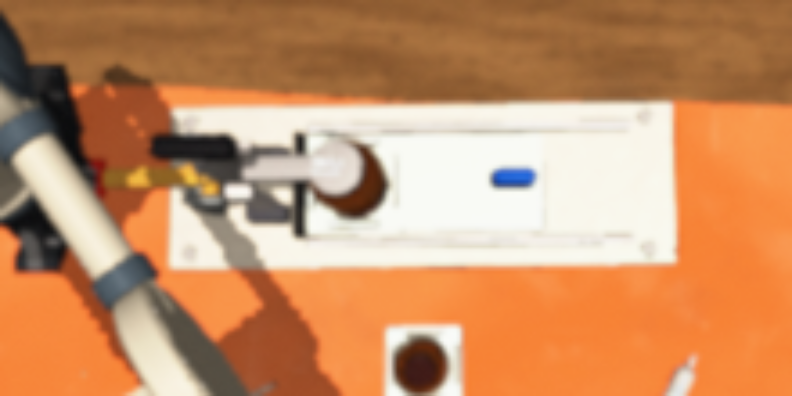

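View pics/side8.png

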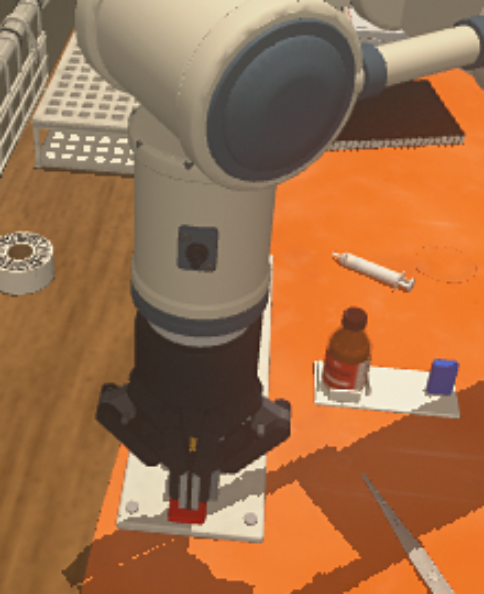

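```bash
cat > hz.py <<'E'
from h import *
import sys
P0=cloud(dict(np.load(sys.argv[1]+".npz"))); P=P0.reshape(-1,3)
m=(abs(P[:,0]-.465)<.012)&(abs(P[:,1]-.282)<.022)&(P[:,2]>.19)&(P[:,2]<.32); print(sys.argv[1],"handle top",m.sum(),np.median(P[m],0).round(4))
m=(abs(P[:,0]-.466)<.012)&(abs(P[:,1]-.22)<.012)&(P[:,2]>.11)&(P[:,2]<.25); print("foot top",np.median(P[m],0).round(4))
E
python3 hz.py top6; python3 hz.py top8
```

```text
top6 handle top 241 [0.4628 0.2803 0.2933]
foot top [0.4659 0.2195 0.166 ]
top8 handle top 226 [0.4624 0.28   0.2858]
foot top [0.4666 0.2202 0.1583]
```

The rail is freed and sinking, 8 mm so far. I'll hold still.

Request:
arm_command --motion '[0,0,0,0,0,0,1,0,0,0,0,0,0,1,0,0,0,0,0,0,1,0,0,0,0,0,0,1,0,0,0,0,0,0,1,0,0,0,0,0,0,1,0,0,0,0,0,0,1,0,0,0,0,0,0,1,0,0,0,0,0,0,1,0,0,0,0,0,0,1]'

```text
t: 23.1
position: [0.4623, 0.3903, 0.0973]
ee_rot: [-1.571, -0.017, 0.017]
ft_force: [0.6, 1.0, 2.6]
width: 0.001
```

```bash
python3 look.py top top9; python3 hz.py top9
```

```text
top9 handle top 206 [0.4634 0.2802 0.2693]
foot top [0.4659 0.2195 0.1416]
```

Request:
arm_command --motion '[0,0,0,0,0,0,1,0,0,0,0,0,0,1,0,0,0,0,0,0,1,0,0,2,0,0,0,1,0,0,3,0,0,0,1,0,0,4,0,0,0,1,0,0,6,0,0,0,1,0,2,15,0,0,0,1,0,10,25,0,0,0,1,0,15,25,0,0,0,1,0,20,25,0,0,0,1,-10,20,25,0,0,0,1,-20,20,10,0,0,0,1,-20,20,0,0,0,0,1,0,0,0,0,0,0,1]'

```text
t: 24.65
position: [0.4099, 0.5, 0.2393]
ee_rot: [-1.568, -0.021, 0.02]
ft_force: [0.2, -0.1, -0.2]
width: -0.002
```

```bash
python3 look.py top top10; python3 hz.py top10; python3 look.py side side10; python3 hz.py side10; python3 look.py top top11; python3 hz.py top11; python3 -c "
import cv2,numpy as np
for n in ('side','top'): cv2.imwrite(f'pics/full_{n}.png',np.load(f'{n}10.npz')['im'][:,:,::-1])"
```

```text
top10 handle top 206 [0.4635 0.2797 0.2695]
foot top [0.4659 0.2196 0.1416]
side10 handle top 448 [0.4666 0.289  0.2356]
foot top [nan nan nan]
top11 handle top 207 [0.4635 0.2799 0.2694]
foot top [0.4659 0.2196 0.1416]
  return _methods._mean(a, axis=axis, dtype=dtype,
  ret = um.true_divide(
```

View pics/full_top.png

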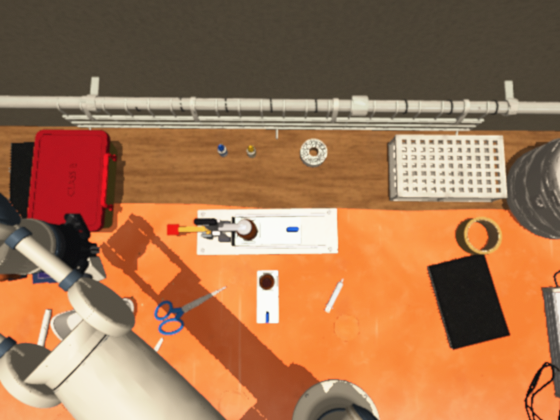

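View pics/full_side.png

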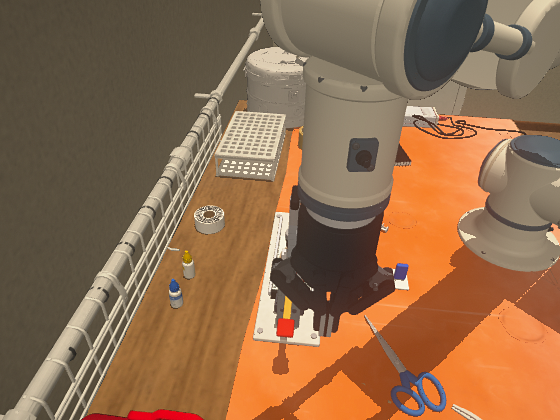

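View pics/top10.png

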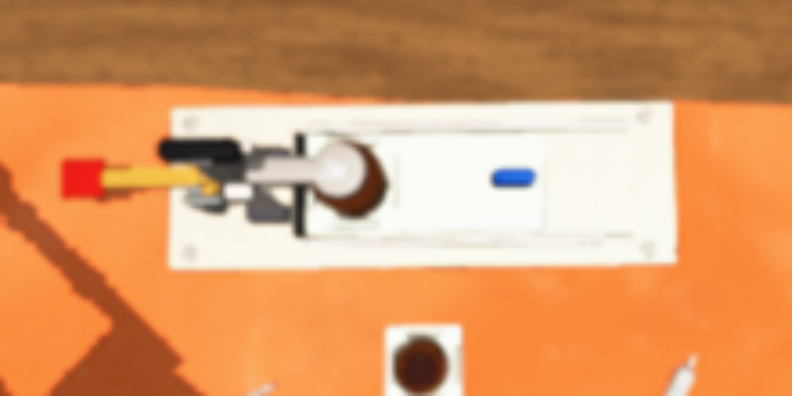

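```bash
python3 -c "
from station import *
print(r.get_obs()['ft_force']); print(job.finish_job())"
```

```text
[-0.09590474 -0.15389818 -0.40703571]
the job is handed in; nothing more can be done
None
```

The job is done and handed in at about 25 s of the 66 s. The foot now rests on the bottle.

- **Lift:** I gripped the handle and raised the rail from about 0.018 to 0.10. I then eased it down until the force changed sign on the pawl, and let go. It hung at about 0.090, with the foot 24 mm above the bottle top.
- **Carrier:** I pushed the blue post along the track until it stopped, with the last readings peaking at about 12 N. The post centre measured y 0.1095 against about 0.108 expected at the stop. In the top view the plate edge meets the stop.
- **Pawl:** My fingertips met the pad at about z 0.109 and the rail freed at about 0.097. Force readings stayed at or below about 6 N. I held it down while the foot sank, then released it and moved away.

**Last checks:** Handle and foot had both dropped about 24 mm, putting the rail at about 0.066, the stated resting height. The height did not change after release. The wrist force was near zero, and the vials and label roll were where they started.

- **Pad position:** The pad sits slightly lower than before. I take this to be the pawl riding on a tooth flank.
- **Rest height:** 0.066 is also two teeth below where the rail hung. I count it as resting on the bottle because the rail came to rest while the pawl was still held lifted.
- **Side camera:** It could not see the foot at the end because the arm blocked it, so the final heights come from the top camera only.

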